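# Seat a sample bottle in the V of a bottle clamp and lock it

### The arm

A 6-joint arm with a two-finger parallel gripper is mounted at the origin on a cart in front of the work surface, level with it; the furniture and walls round the work are solid. World frame = base frame: x ahead of the robot, y to its left, z up, the work surface at z = 0. Lengths are in m, angles in degrees, forces in N, time in s.
With the tool pointing down it reaches from about 0.375 to 0.9 m from the base axis. Payload 3.1 kg.
Tool frame: the origin (TCP) lies at the very end of the fingers, on their centre line; the grasp point (between the pads) lies 19 mm behind it; z points along the fingers, y is the line along which they close (so a half turn about z gives the same grasp; the last joint's range is limited). The gripper opens to 87 mm and grips with 3 to 60 N. Pads are 19 mm wide; open, the fingers measure 117 mm over their backs; the gripper's body (75 mm by 190 mm) begins 51 mm behind the grasp point.
Start: joints at [61.278, 30.224, 82.088, -0, 67.689, -10.227], TCP at [0.198, 0.593, 0.223] pointing down, gripper open.
Joint ranges: [-176.69, 176.69], [-43.24, 126.21], [12.49, 139.97], [-82, 262], [0, 151.66], [-163.58, 163.58]. Speed limits (degrees/s): [159.86, 159.86, 180, 180, 180, 180].

### API

Orientations are given as a 3x3 rotation matrix whose columns are the frame's x, y, z axes.
In Python, from rig import bot gives the robot as it stands.
- The arm moves only by the tool move_arm, never from a script. Its argument "increments" is a list of rows, each an object with "xyz": the shift along the tool's x, y, z in mm, a list of three; "roll": the turn about the tool's z in rad; "grip": the opening in per cent of the stroke, from 0 (shut) to 100 (fully open). A call has 1 to 5 rows; each row shifts and turns the commanded pose from where the row before left it, along the tool's axes as they then stand; what a row does not reach is not made up. A row lasts 1/12 s, in which the tool goes at most 41.7 mm and 7.16 degrees, less where a joint would pass 70% of its speed; a pose out of reach is approached as far as the arm can. A call is refused whole if a number of a shift passes 41.7 or a number of a turn 0.125, either way. A call with a gripper value outside its range is refused whole. The fingers move at their own pace and stop on an object; the grip force is fixed at half the most. Time passes only in rows, so rows that do not move let the fingers close. It gives the time, the measured TCP pose, the force, the opening and the grip force at its end, in the units of the state.
- bot.read_state(): the state, without advancing time (a new reading comes with each control period).
- bot.capture(name): name is "scene" or "top" or "wrist"; returns (picture, depth): 420x560x3 uint8, red, green, blue; 420x560 float32, m along the optical axis (not along the pixel's ray), 0 where there is no reading.
- bot.camera_model(name): a dict with "intrinsics" (3x3 intrinsics, pixels), "D" ([k1, k2, p1, p2, k3] as OpenCV has them; the pictures are not rectified), "rvec" (rotation vector, rad) and "tvec" (3), from world to camera coordinates, as OpenCV has them; the wrist camera has in their place "tool_from_camera" (4x4, takes a point from camera to tool coordinates, whose origin is the TCP and whose axes are the flange's). Camera axes: x right, y down, z forward; pixel columns grow to the right and rows downward; lengths in m; the calibration is good to about 2 mm. A picture is of the moment at which its call begins: read the wrist's pose just before it. camera_model takes no time and is no camera call.
- bot.hand_in(): hands the job in; it is judged then, once.
Trained networks look in the newest picture that a camera, given by its name, has taken for a name from the list of things; names that differ only in an ending like _2 or _b are one class to them, and where a whole thing is asked for, a point or a joint stands for the part that bears it (a point fixed in the world has none). Each returns a list of dicts, best first, with "conf" (0 to 1); they miss things now and then, are a little off and sometimes report something else, mostly with a low value. They report only what shows in the picture. A call takes as long as a camera call. They do not tell look-alikes from the thing itself.
- bot.spot_in(label, camera): "at" ([x, y, z] in m, in the coordinates of the camera as it stood for that picture, good to about 4 mm: the middle of the surface that is visible of it).
- bot.trace(label, camera): "mask" (420x560 bool, what is visible of it).
The state is a dict: "time_s": time; "joint_positions": joint angles; "qvel": joint speeds; "tau": joint torques, N m; "position": TCP position; "tcp_rot": TCP orientation; "force": force on the tool from outside, world axes, zero at the start; "moment": the same for the moment, N m; "opening": opening from 0.0 (shut) to 1.0 (fully open); "grasp_force": force on a finger pad.
Only numpy, scipy, OpenCV 4.12 (cv2) and the standard library are available. Lean on these libraries where they do the work, as an engineer would, in place of code of your own. Each camera call takes 0.05 s, during which the arm holds its last target. There are 200 camera calls.

### The job

Put the short glass sample bottle upright on the bench between the V-shaped jaw and the free jaw of the bottle clamp, and push it home until it sits centred against both faces of the V while the free jaw is still well back. Then slide the free jaw up until its cork pad bears on the bottle, and swing the clamp's lever fully round to lock it. Leave the bottle clamped, upright and still centred, and do not disturb the other things on the bench.

Things in the scene. Friction and masses are not known exactly. Their poses are not given: they have to be found in the camera images.
- bottle_center (a point): Centre of the loose sample bottle: clear glass, short open neck, body diameter 58 mm up to about 60 mm height, 103 mm tall, 0.1 to 0.2 kg, upright at the start on the bench to the right (-y) of the clamp. The point is on its axis, half-way up (51.5 mm above its underside). z axis up along the bottle.
- v_seat (a point): Where the bottle's centre lies when it touches both faces of the clamp's V, 51.5 mm above the bench. Axes of the clamp: x points into the V (push the bottle along +x), y to the side of the clamp's bar, z up. The bisector of the V is y = 0. In this frame the upright faces (45 mm high) run from near the apex at x = +41 mm, y = 0 out to x = +7, y = +-34 mm; their backing reaches y = +-50 mm.
- bottle_clamp: The clamp, fixed to the bench; origin on the bench under v_seat, same axes. A grey 90 degree V lined with slippery white plastic opens to -x. A steel bar (12 mm wide, top 30 mm above the bench) runs along x at y = +85 mm from x = +76 to -220 mm and carries the free jaw on a collar (top 44 mm, y = 70 to 100 mm). Its -y side is open; the bottle stands on the bare bench inside.
- jaw (a joint): Position of the free jaw along the bar in m: 0 fully back, 0.115 fully forward (towards the V). It stays where it is left; about 6 N slide it. In the axes of v_seat the lever's pivot and the middle of the jaw's arm lie at x = -162 mm + jaw, the pad's face at x = -129 mm + jaw + 4 mm x lever (rad): with the lever open it meets a seated bottle at jaw = 0.100.
- jaw_back (a point): Place on the back (-x) face of the free jaw's arm where it can be pushed to +x: 40 mm to the bar's side of the lever's pivot, 30 mm above the bench. The arm is a straight beam across the clamp, 26 mm thick in x, from y = -16 to +70 mm, top 44 mm above the bench; it can also be pinched here from above. Axes as v_seat.
- pad_face (a point): Centre of the front (+x) face of the free jaw's round cork pad (28 mm diameter, 28 mm above the bench), the face that meets the bottle. It stands 20 mm in front of the jaw's arm. Axes as v_seat.
- clamp_pad: The cork pad itself; its origin is on the bench under the lever's pivot (33 mm behind the pad's face). The lever drives it forward out of the jaw.
- lever (a joint): Lever on the free jaw, rad: 0 open, pointing straight back (-x of the clamp); 1.5 locked (stop), pointing to the open side (-y); grows counter-clockwise seen from above. Vertical pivot in the middle of the jaw's arm at y = 0. Stays where left; about 2 N at its end turn it. A full swing drives the pad 6 mm forward, so it squeezes only if the pad was at the bottle; the jaw may slip back a few mm.
- lever_end (a point): Point on the lever 70 mm from its pivot, near its free end, 55 mm above the bench. The lever is a bare metal bar 13 mm wide, 12 mm high (49 to 61 mm above the bench), clear of the bench beneath; x axis of this point points from here to the pivot.
- sample_bottle: The same sample bottle; origin at the centre of its underside.
- conical_center (a point): Bystander: conical flask, 79 mm wide, 136 mm tall; point half-way up. Leave it alone.
- petri_center (a point): Bystander: shallow round dish, 94 mm wide, 18 mm tall, on the bench to the right of the V; point half-way up. Leave it alone.
- boat_center (a point): Bystander: square white plastic weighing tray 81 mm wide, 13 mm tall; point half-way up. Leave it alone.
Mind the look-alikes: they are no part of the job. What is shaped like the sample_bottle but green, purple or turquoise is not meant.

How it is judged (in metres and radians):
On the way, in this order (a step that is already met when the one before it is completed fails the run):
1. the bottle stands centred against both faces of the V, the free jaw's pad still at least 20 mm from the bottle (horizontal distance between bottle_center and v_seat below 0.004 m and angle between bottle_center's own z axis and vertical below 0.08 rad and height (world z) of bottle_center below 0.055 m and horizontal distance between bottle_center and pad_face above 0.049 m), for 0.2 s.
2. the free jaw has been slid up so that its pad is at the bottle (within 3 mm), lever still open (less than 0.8 rad) (horizontal distance between bottle_center and pad_face below 0.032 m and value of joint lever below 0.8 rad), for 0.1 s.
At the end, for the whole second after the job is handed in: The bottle stands upright (within 0.06 rad) on the bench, at rest, its centre within 3 mm horizontally of the V's seat; the lever is swung to at least 1.3 of its 1.5 rad and the pad presses the bottle with more than 1.5 N (horizontal distance between bottle_center and v_seat below 0.003 m and angle between bottle_center's own z axis and vertical below 0.06 rad and height (world z) of bottle_center below 0.055 m and value of joint lever above 1.3 rad and contact force between clamp_pad and sample_bottle above 1.5 N and linear speed of sample_bottle below 0.01 m/s); the robot touches nothing.
It fails at once if the bottle is tipped (more than 0.5 rad) (angle between bottle_center's own z axis and vertical above 0.5 rad).
It fails at once if the conical flask is moved more than 20 mm (distance of conical_center from where it was at the start of the episode above 0.02 m).
It fails at once if the shallow dish is moved more than 20 mm (distance of petri_center from where it was at the start of the episode above 0.02 m).
It fails at once if the weighing tray is moved more than 20 mm (distance of boat_center from where it was at the start of the episode above 0.02 m).
It also fails if it takes over 72 s, if anything falls off the work surface, if the arm or the gripper's body presses on something with over 40 N, if the wrist force passes 120 N, or if a joint passes its speed limit or range.

## Working session

There is one attempt and no reset: what is moved stays moved. The work goes in short steps, Python scripts to look and compute and a tool call to move; the robot and the scene stay as the last step left them, time stands still between calls to the robot, and variables do not carry over. Pictures are saved under pics/ and viewed, at most 10 in all, crops included, and the job is handed in when it is done.

Besides the shell and the picture viewer there is one more tool, called as name(argument=value, ...) on one line, values as JSON. move_arm: Moves the arm, as the interface text tells. Its arguments: {"type":"object","properties":{"increments":{"type":"array"}},"required":["increments"]}

```bash
mkdir -p pics; cat > h.py <<'E'
import numpy as np,cv2
from rig import bot
def cap(n,save=None):
    s=bot.read_state(); p,d=bot.capture(n)
    if save: cv2.imwrite('pics/'+save+'.png',p[...,::-1])
    return s,p,d
def w(n,pts,s=None):
    m=bot.camera_model(n); pts=np.atleast_2d(pts)
    if n=='wrist':
        T=np.array(m['tool_from_camera']); q=pts@T[:3,:3].T+T[:3,3]
        return q@np.array(s['tcp_rot']).T+np.array(s['position'])
    R=cv2.Rodrigues(np.array(m['rvec'],float))[0]
    return (pts-np.ravel(m['tvec']))@R
def cloud(n,d,mask=None,s=None):
    m=bot.camera_model(n)
    v,u=np.nonzero((d>0)&(mask if mask is not None else True))
    un=cv2.undistortPoints(np.stack([u,v],1).astype(float)[:,None],np.array(m['intrinsics']),np.array(m['D']))[:,0]
    z=d[v,u]
    return w(n,np.c_[un*z[:,None],z],s),u,v
E
python3 - <<'E'
from h import *
np.set_printoptions(precision=4,suppress=True)
s,p,d=cap('top','top0'); 
print(s['time_s'],np.array(s['tcp_rot']))
for l in ['sample_bottle','bottle_clamp','clamp_pad','lever_end','jaw','conical_center','petri_center','boat_center']:
    for r in bot.spot_in(l,'top')[:4]: print(l,round(r['conf'],2),w('top',r['at'])[0])
cap('scene','scene0')
E
```

```text
0.0 [[-0.9483  0.3172 -0.001 ]
 [ 0.3172  0.9483 -0.0019]
 [ 0.0004 -0.0021 -1.    ]]
sample_bottle 0.86 [ 0.5243 -0.0335  0.0717]
sample_bottle 0.82 [0.4809 0.3617 0.0731]
sample_bottle 0.65 [0.6766 0.3715 0.0744]
sample_bottle 0.55 [0.4376 0.0621 0.0738]
bottle_clamp 0.67 [0.4393 0.1848 0.0584]
bottle_clamp 0.65 [0.5386 0.2295 0.0411]
clamp_pad 0.63 [0.5406 0.2309 0.0442]
lever_end 0.63 [0.4378 0.1871 0.0639]
jaw 0.77 [0.4708 0.2149 0.047 ]
conical_center 0.69 [0.5959 0.4966 0.0591]
petri_center 0.7 [0.7296 0.0072 0.0206]
boat_center 0.91 [0.408  0.538  0.0054]
```

View pics/top0.png

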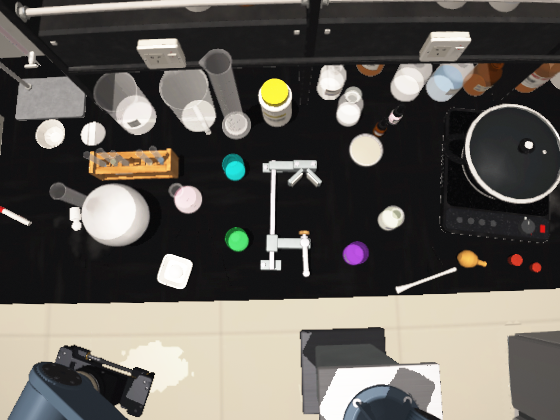

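View pics/scene0.png

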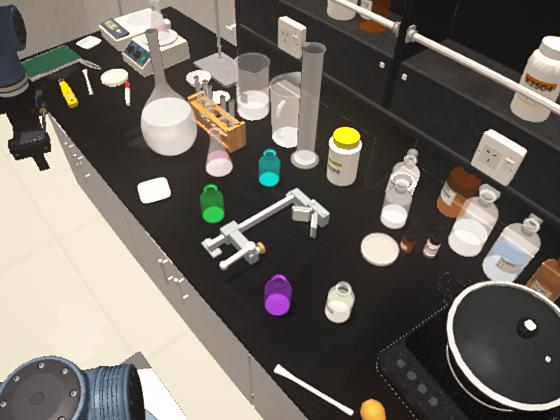

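The top view shows the clear bottle at px (391,217), the V at (305,175), the pad at (305,234) and the lever at about (306,260). The purple bottle is close by at (355,253). Next I'll fit the clamp from depth.

```bash
python3 - <<'E'
from h import *
np.set_printoptions(precision=4,suppress=True)
s,p,d=cap('top')
P,u,v=cloud('top',d)
r=(P[:,0]>.36)&(P[:,0]<.8)&(P[:,1]>.08)&(P[:,1]<.34)&(P[:,2]>.012)&(P[:,2]<.07)
Q=P[r]; print(len(Q), 'bench z',np.median(P[(P[:,0]>.45)&(P[:,0]<.6)&(P[:,1]>.02)&(P[:,1]<.1),2]))
g=np.full((110,70),'  ')
for q in Q:
    i=int((.80-q[0])/.006); j=int((.34-q[1])/.006)
    g[i,j]='%2d'%(q[2]*1000)
for row in g[:72,:44]: print(''.join(row))
b=(P[:,0]>.45)&(P[:,0]<.6)&(P[:,1]>-.1)&(P[:,1]<.03)&(P[:,2]>.02)
print('bottle', len(P[b]), P[b].min(0),P[b].max(0),np.median(P[b],0))
for lo,hi in((.02,.05),(.05,.065),(.065,.09),(.09,.12)):
    q=P[b&(P[:,2]>lo)&(P[:,2]<hi)]
    if len(q): print(lo,len(q),q.min(0),q.max(0))
E
```

```text
2008 bench z 0.0006398246609155829
13                                                                                      
                                                                                        
                                                                                        
                                                                                        
                                                                                        
                                                                                        
                                                                                        
                                                                                        
                                                                                        
                                                                                        
                                                                                        
                                                                                      
[... 4973 characters left out ...]
             
                                                596258                                  
                                                                                        
                                                                                        
                                                                                        
bottle 493 [ 0.5034 -0.0724  0.0201] [ 0.5615 -0.0137  0.1059] [ 0.5286 -0.0356  0.074 ]
0.02 71 [ 0.5034 -0.063   0.0201] [ 0.5541 -0.0137  0.0499]
0.05 78 [ 0.5034 -0.0645  0.0506] [ 0.5509 -0.0141  0.0644]
0.065 259 [ 0.5054 -0.0724  0.0654] [ 0.5615 -0.0146  0.0889]
0.09 85 [ 0.519  -0.0608  0.0901] [ 0.5503 -0.0271  0.1059]
```

```bash
python3 - <<'E'
from h import *
from scipy.optimize import least_squares
np.set_printoptions(precision=4,suppress=True)
s,p,d=cap('top')
P,u,v=cloud('top',d)
X,Y,Z=P.T
bar=P[(X>.49)&(X<.65)&(Y>.18)&(Y<.22+.06)&(Z>.022)&(Z<.038)]
k=np.polyfit(bar[:,0],bar[:,1],1); res=bar[:,1]-np.polyval(k,bar[:,0]); m=abs(res)<.009
k=np.polyfit(bar[m,0],bar[m,1],1); yaw=np.arctan(k[0]); print('bar',k,yaw,m.sum())
c,sn=np.cos(yaw),np.sin(yaw); R=np.array([[c,-sn],[sn,c]])
L=P.copy(); L[:,:2]=P[:,:2]@R   # clamp-aligned coords, unshifted
barl=np.median(bar[m][:,:2]@R,axis=0); y0=barl[1]-.085
L[:,1]-=y0
x0=0.6
L[:,0]-=x0
arm=L[(L[:,1]>.015)&(L[:,1]<.065)&(L[:,2]>.036)&(L[:,2]<.055)&(L[:,0]<-.05)&(L[:,0]>-.25)]
print('arm x range',np.percentile(arm[:,0],[2,50,98]))
V=L[(abs(L[:,1])<.055)&(L[:,2]>.039)&(L[:,2]<.055)&(L[:,0]>-.03)&(L[:,0]<.15)]
for a in np.arange(-.052,.053,.008):
    q=V[abs(V[:,1]-a)<.004]
    if len(q): print(round(a,3),np.percentile(q[:,0],[3,97]),len(q))
lev=L[(abs(L[:,1])<.03)&(L[:,2]>.055)&(L[:,2]<.07)&(L[:,0]<0)]
print('lever',lev.min(0),lev.max(0),np.median(lev,0))
print('y0',y0, 'axis y mid of V',V[:,1].min(),V[:,1].max())
E
```

```text
bar [-0.0176  0.2764] -0.01756102117267251 172
arm x range [-0.1417 -0.1309 -0.118 ]
-0.044 [0.0293 0.0381] 8
-0.036 [0.0289 0.0871] 22
-0.028 [0.0345 0.0904] 49
-0.02 [0.0425 0.0916] 49
-0.012 [0.051  0.0919] 49
-0.004 [0.0615 0.0913] 31
0.004 [0.0607 0.0918] 32
0.012 [0.0509 0.0917] 48
0.02 [0.0424 0.0921] 49
0.028 [0.0346 0.0927] 49
0.036 [0.0307 0.088 ] 22
0.044 [0.0328 0.0893] 9
lever [-0.2171 -0.0073  0.0555] [-0.1203  0.0157  0.0687] [-0.1662  0.0031  0.0619]
y0 0.19180983402498436 axis y mid of V -0.04435941166689816 0.04637736416627253
```

move_arm(increments=[{"xyz": [0, 0, 0], "roll": -0.102, "grip": 100}, {"xyz": [0, 0, 0], "roll": -0.102, "grip": 100}, {"xyz": [0, 0, 0], "roll": -0.101, "grip": 100}, {"xyz": [-20, -36, 0], "roll": 0, "grip": 100}, {"xyz": [-20, -36, 0], "roll": 0, "grip": 100}])

```text
time_s: 1.02
position: [0.2367, 0.5206, 0.2225]
tcp_rot: [[-1.0, 0.014, 0.001], [0.014, 1.0, 0.001], [-0.001, 0.001, -1.0]]
force: [1.4, -0.9, 0.2]
opening: 1.0
grasp_force: 0.0
```

move_arm(increments=[{"xyz": [-20, -36, 0], "roll": 0, "grip": 100}, {"xyz": [-20, -36, 0], "roll": 0, "grip": 100}, {"xyz": [-20, -36, 0], "roll": 0, "grip": 100}, {"xyz": [-20, -36, 0], "roll": 0, "grip": 100}, {"xyz": [-20, -36, 0], "roll": 0, "grip": 100}])

```text
time_s: 1.43
position: [0.3343, 0.3366, 0.2228]
tcp_rot: [[-1.0, 0.017, 0.001], [0.017, 1.0, 0.0], [-0.001, 0.0, -1.0]]
force: [0.5, 1.4, 0.9]
opening: 0.995
grasp_force: 0.0
```

move_arm(increments=[{"xyz": [-20, -36, 0], "roll": 0, "grip": 100}, {"xyz": [-20, -36, 0], "roll": 0, "grip": 100}, {"xyz": [-20, -36, 0], "roll": 0, "grip": 100}, {"xyz": [-20, -36, 0], "roll": 0, "grip": 100}, {"xyz": [-20, -36, 0], "roll": 0, "grip": 100}])

```text
time_s: 1.85
position: [0.4312, 0.1546, 0.2229]
tcp_rot: [[-1.0, 0.018, 0.001], [0.018, 1.0, 0.0], [-0.001, 0.0, -1.0]]
force: [0.7, -0.0, 0.2]
opening: 1.001
grasp_force: 0.0
```

move_arm(increments=[{"xyz": [-10, -36, 0], "roll": 0, "grip": 100}, {"xyz": [0, 0, 0], "roll": 0, "grip": 100}])

```text
time_s: 2.02
position: [0.4433, 0.1147, 0.223]
tcp_rot: [[-1.0, 0.025, 0.004], [0.025, 1.0, -0.003], [-0.004, -0.003, -1.0]]
force: [0.3, 0.8, -1.0]
opening: 1.004
grasp_force: 0.0
```

move_arm(increments=[{"xyz": [-20, -35, 0], "roll": 0, "grip": 100}, {"xyz": [-20, -35, 0], "roll": 0, "grip": 100}, {"xyz": [-20, -35, 0], "roll": 0, "grip": 100}, {"xyz": [-20, -35, 0], "roll": 0, "grip": 100}, {"xyz": [-14, -16, 0], "roll": 0, "grip": 100}])

```text
time_s: 2.43
position: [0.5333, -0.0412, 0.2229]
tcp_rot: [[-1.0, 0.02, 0.003], [0.02, 1.0, -0.002], [-0.003, -0.002, -1.0]]
force: [0.1, 0.8, 0.1]
opening: 1.004
grasp_force: 0.0
```

```bash
python3 - <<'E'
from h import *
np.set_printoptions(precision=4,suppress=True)
s,p,d=cap('wrist','w1'); print(s['position'])
print([(r['conf'],w('wrist',r['at'],s)) for r in bot.spot_in('sample_bottle','wrist')])
P,u,v=cloud('wrist',d,s=s)
b=(abs(P[:,0]-.534)<.05)&(abs(P[:,1]+.0435)<.05)&(P[:,2]<.12)
for lo in np.arange(.01,.11,.008):
    q=P[b&(P[:,2]>lo)&(P[:,2]<lo+.008)]
    if len(q)>5: print(round(lo,3),len(q),np.percentile(q,3,axis=0)[:2],np.percentile(q,97,axis=0)[:2])
E
```

```text
[ 0.5333 -0.0412  0.2229]
[(0.74, array([[ 0.5266, -0.0456,  0.0733]])), (0.68, array([[0.448 , 0.0408, 0.0802]]))]
0.01 27 [ 0.5041 -0.0632] [ 0.5147 -0.0248]
0.018 28 [ 0.5044 -0.0695] [ 0.5174 -0.0288]
0.026 22 [ 0.5047 -0.066 ] [ 0.5196 -0.0216]
0.034 32 [ 0.5043 -0.0678] [ 0.5166 -0.0247]
0.042 37 [ 0.5045 -0.0653] [ 0.5162 -0.0242]
0.05 365 [ 0.5053 -0.0594] [ 0.5538 -0.0344]
0.058 39 [ 0.5051 -0.0689] [ 0.5178 -0.0247]
0.066 383 [ 0.5059 -0.0743] [ 0.5603 -0.0197]
0.074 642 [ 0.5096 -0.0709] [ 0.5524 -0.0232]
0.082 240 [ 0.5166 -0.0648] [ 0.5396 -0.029 ]
0.09 85 [ 0.5249 -0.0579] [ 0.5473 -0.0356]
0.098 435 [ 0.5193 -0.0616] [ 0.5495 -0.0317]
```

View pics/w1.png

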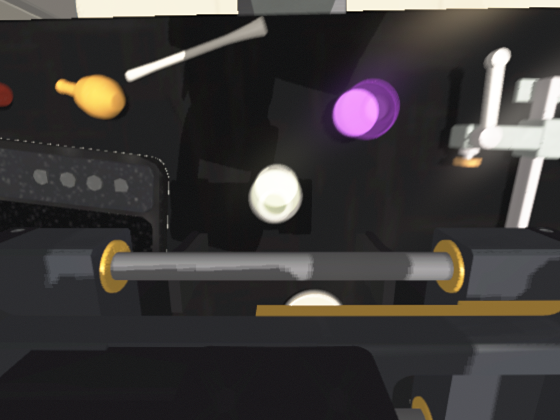

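Wrist view: clear bottle at px (275,193), neck up. The purple look-alike is at (365,110) and clear of the grasp. I'll grip the body.

move_arm(increments=[{"xyz": [0, -4, 35], "roll": 0, "grip": 100}, {"xyz": [0, 0, 38], "roll": 0, "grip": 100}, {"xyz": [0, 0, 38], "roll": 0, "grip": 100}, {"xyz": [0, 0, 38], "roll": 0, "grip": 100}, {"xyz": [0, 0, 20], "roll": 0, "grip": 100}])

```text
time_s: 2.95
position: [0.528, -0.0393, 0.0503]
tcp_rot: [[-1.0, 0.017, -0.006], [0.017, 1.0, 0.002], [0.006, 0.002, -1.0]]
force: [0.3, 0.6, 0.5]
opening: 1.005
grasp_force: 0.0
```

move_arm(increments=[{"xyz": [0, 0, 16], "roll": 0, "grip": 100}, {"xyz": [0, 0, 0], "roll": 0, "grip": 100}])

```text
time_s: 3.12
position: [0.5279, -0.0393, 0.0346]
tcp_rot: [[-1.0, 0.017, -0.008], [0.017, 1.0, 0.003], [0.008, 0.002, -1.0]]
force: [-0.4, 0.7, -0.3]
opening: 0.998
grasp_force: 0.0
```

move_arm(increments=[{"xyz": [-6, -6, -2], "roll": 0, "grip": 100}, {"xyz": [0, 0, 0], "roll": 0, "grip": 100}, {"xyz": [0, 0, 0], "roll": 0, "grip": 30}, {"xyz": [0, 0, 0], "roll": 0, "grip": 30}, {"xyz": [0, 0, 0], "roll": 0, "grip": 30}])

```text
time_s: 3.53
position: [0.5374, -0.0475, 0.0407]
tcp_rot: [[-1.0, 0.018, 0.002], [0.018, 1.0, -0.001], [-0.002, -0.001, -1.0]]
force: [0.1, 0.6, -0.9]
opening: 0.856
grasp_force: 0.0
```

move_arm(increments=[{"xyz": [0, 0, 0], "roll": 0, "grip": 30}, {"xyz": [0, 0, 0], "roll": 0, "grip": 30}, {"xyz": [0, 0, 0], "roll": 0, "grip": 30}, {"xyz": [0, 0, 0], "roll": 0, "grip": 30}])

```text
time_s: 3.87
position: [0.537, -0.0475, 0.0399]
tcp_rot: [[-1.0, 0.018, 0.0], [0.018, 1.0, -0.0], [-0.0, -0.0, -1.0]]
force: [-0.2, 0.3, 3.4]
opening: 0.651
grasp_force: 30.0
```

move_arm(increments=[{"xyz": [0, 0, -15], "roll": 0, "grip": 30}, {"xyz": [0, 0, -15], "roll": 0, "grip": 30}, {"xyz": [-10, 15, 0], "roll": 0, "grip": 30}, {"xyz": [-15, 30, 0], "roll": 0, "grip": 30}, {"xyz": [-15, 35, 0], "roll": 0, "grip": 30}])

```text
time_s: 4.28
position: [0.5787, 0.0311, 0.0696]
tcp_rot: [[-1.0, 0.021, -0.0], [0.021, 1.0, -0.0], [0.0, -0.0, -1.0]]
force: [1.1, 0.2, -1.3]
opening: 0.654
grasp_force: 30.0
```

move_arm(increments=[{"xyz": [-2, 37, 0], "roll": 0, "grip": 30}, {"xyz": [0, 37, 0], "roll": 0, "grip": 30}, {"xyz": [0, 37, 0], "roll": 0, "grip": 30}, {"xyz": [0, 25, 0], "roll": 0, "grip": 30}, {"xyz": [0, 14, 0], "roll": 0, "grip": 30}])

```text
time_s: 4.7
position: [0.582, 0.1851, 0.0689]
tcp_rot: [[-1.0, 0.015, -0.001], [0.015, 1.0, 0.001], [0.001, 0.001, -1.0]]
force: [-0.5, -0.1, -2.2]
opening: 0.656
grasp_force: 30.0
```

move_arm(increments=[{"xyz": [0, 0, 0], "roll": 0, "grip": 30}, {"xyz": [0, 0, 0], "roll": 0, "grip": 30}])

```text
time_s: 4.87
position: [0.5825, 0.1818, 0.0691]
tcp_rot: [[-1.0, 0.016, -0.001], [0.016, 1.0, -0.001], [0.001, -0.001, -1.0]]
force: [0.3, -0.2, -1.7]
opening: 0.655
grasp_force: 30.0
```

move_arm(increments=[{"xyz": [-10, 0, 10], "roll": 0, "grip": 30}, {"xyz": [-10, 0, 10], "roll": 0, "grip": 30}, {"xyz": [0, 0, 6], "roll": 0, "grip": 30}, {"xyz": [0, 0, 2], "roll": 0, "grip": 30}, {"xyz": [0, 0, 0], "roll": 0, "grip": 30}])

```text
time_s: 5.28
position: [0.603, 0.1802, 0.0405]
tcp_rot: [[-1.0, 0.019, -0.002], [0.019, 1.0, -0.0], [0.002, -0.0, -1.0]]
force: [-1.5, -0.1, -2.7]
opening: 0.654
grasp_force: 30.0
```

```bash
python3 - <<'E'
from h import *
s,p,d=cap('scene','s1'); print(s['position'],s['force'])
cv2.imwrite('pics/s1c.png',cv2.resize(p[150:340,150:400,::-1],None,fx=3,fy=3))
E
```

```text
[0.60301673 0.18016901 0.04046433] [-1.48502228 -0.07291543 -2.69076413]
```

View pics/s1c.png

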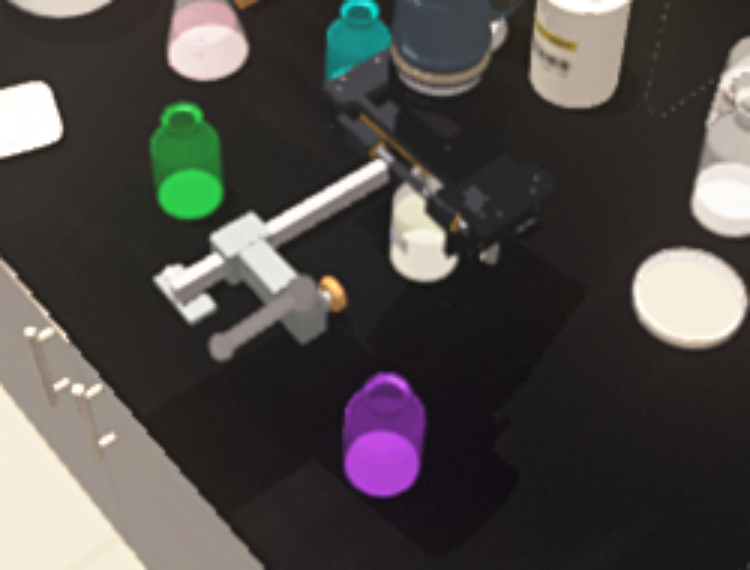

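Bottle upright at crop px (425,240), between the pad (335,293) and the V. Next: set it down, release, back off, shut the fingers and push it home.

move_arm(increments=[{"xyz": [0, 0, 1], "roll": 0, "grip": 30}, {"xyz": [0, 0, 0], "roll": 0, "grip": 30}, {"xyz": [0, 0, 0], "roll": 0, "grip": 90}, {"xyz": [0, 0, 0], "roll": 0, "grip": 90}, {"xyz": [0, 0, 0], "roll": 0, "grip": 90}])

```text
time_s: 5.75
position: [0.6032, 0.1816, 0.0411]
tcp_rot: [[-1.0, 0.018, 0.001], [0.018, 1.0, 0.0], [-0.001, 0.0, -1.0]]
force: [0.6, -0.1, 0.3]
opening: 0.803
grasp_force: 0.0
```

move_arm(increments=[{"xyz": [0, 0, 0], "roll": 0, "grip": 90}, {"xyz": [10, 0, 0], "roll": 0, "grip": 90}, {"xyz": [20, 0, 0], "roll": 0, "grip": 90}, {"xyz": [20, 0, 0], "roll": 0, "grip": 90}, {"xyz": [4, 0, 0], "roll": 0, "grip": 50}])

```text
time_s: 6.17
position: [0.5445, 0.1825, 0.0403]
tcp_rot: [[-1.0, 0.017, -0.006], [0.017, 1.0, -0.001], [0.006, -0.001, -1.0]]
force: [-0.1, -0.2, -0.3]
opening: 0.872
grasp_force: 0.0
```

move_arm(increments=[{"xyz": [0, 0, 0], "roll": 0, "grip": 0}, {"xyz": [0, 0, 0], "roll": 0, "grip": 0}, {"xyz": [0, 0, 0], "roll": 0, "grip": 0}, {"xyz": [0, 0, 0], "roll": 0, "grip": 0}, {"xyz": [0, 0, 0], "roll": 0, "grip": 0}])

```text
time_s: 6.58
position: [0.5502, 0.1824, 0.0406]
tcp_rot: [[-1.0, 0.018, 0.001], [0.018, 1.0, 0.0], [-0.001, 0.0, -1.0]]
force: [0.4, -0.6, -0.1]
opening: 0.529
grasp_force: 0.0
```

move_arm(increments=[{"xyz": [0, 0, 0], "roll": 0, "grip": 0}, {"xyz": [0, 0, 0], "roll": 0, "grip": 0}, {"xyz": [0, 0, 0], "roll": 0, "grip": 0}, {"xyz": [0, 0, 0], "roll": 0, "grip": 0}])

```text
time_s: 6.92
position: [0.549, 0.1824, 0.0405]
tcp_rot: [[-1.0, 0.018, 0.0], [0.018, 1.0, -0.0], [-0.0, -0.0, -1.0]]
force: [0.4, -0.5, 0.6]
opening: 0.226
grasp_force: 0.0
```

move_arm(increments=[{"xyz": [0, 0, 0], "roll": 0, "grip": 0}, {"xyz": [0, 0, 0], "roll": 0, "grip": 0}, {"xyz": [0, 0, 0], "roll": 0, "grip": 0}, {"xyz": [-5, 0, 0], "roll": 0, "grip": 0}, {"xyz": [-5, 0, 0], "roll": 0, "grip": 0}])

```text
time_s: 7.33
position: [0.5592, 0.1822, 0.0406]
tcp_rot: [[-1.0, 0.018, -0.0], [0.018, 1.0, -0.0], [0.0, -0.0, -1.0]]
force: [0.6, -0.7, 0.6]
opening: 0.004
grasp_force: 0.0
```

move_arm(increments=[{"xyz": [-5, 0, 0], "roll": 0, "grip": 0}, {"xyz": [-5, 0, 0], "roll": 0, "grip": 0}, {"xyz": [-5, 0, 0], "roll": 0, "grip": 0}, {"xyz": [-4, 0, 0], "roll": 0, "grip": 0}, {"xyz": [-4, 0, 0], "roll": 0, "grip": 0}])

```text
time_s: 7.75
position: [0.5823, 0.1817, 0.0405]
tcp_rot: [[-1.0, 0.018, -0.0], [0.018, 1.0, -0.0], [0.0, -0.0, -1.0]]
force: [-2.3, -0.2, 0.7]
opening: 0.003
grasp_force: 0.8
```

move_arm(increments=[{"xyz": [-2, 0, 0], "roll": 0, "grip": 0}, {"xyz": [-2, 0, 0], "roll": 0, "grip": 0}])

```text
time_s: 7.92
position: [0.5859, 0.1817, 0.0405]
tcp_rot: [[-1.0, 0.018, -0.001], [0.018, 1.0, -0.0], [0.001, -0.0, -1.0]]
force: [-2.1, -0.4, -0.7]
opening: 0.008
grasp_force: 1.2
```

move_arm(increments=[{"xyz": [-2, 0, 0], "roll": 0, "grip": 0}, {"xyz": [-2, 0, 0], "roll": 0, "grip": 0}])

```text
time_s: 8.08
position: [0.5874, 0.1811, 0.0398]
tcp_rot: [[-1.0, 0.018, -0.006], [0.018, 1.0, -0.001], [0.006, -0.001, -1.0]]
force: [-5.5, -2.5, 0.1]
opening: 0.0
grasp_force: 3.2
```

move_arm(increments=[{"xyz": [-2, 0, 0], "roll": 0, "grip": 0}, {"xyz": [-1, 0, 0], "roll": 0, "grip": 0}, {"xyz": [0, 0, 0], "roll": 0, "grip": 0}])

```text
time_s: 8.33
position: [0.5877, 0.1809, 0.0395]
tcp_rot: [[-1.0, 0.018, -0.012], [0.018, 1.0, -0.002], [0.012, -0.002, -1.0]]
force: [-9.2, -2.5, 3.2]
opening: 0.005
grasp_force: 4.5
```

```bash
python3 - <<'E'
from h import *
s,p,d=cap('wrist'); print(s['position'],s['force'])
s,p,d=cap('scene')
a=cv2.resize(p[160:300,230:370,::-1],None,fx=4,fy=4)
cv2.imwrite('pics/s2c.png',a)
E
```

```text
[0.58769934 0.18086569 0.03948184] [-9.17472138 -2.54446305  3.22541219]
```

View pics/s2c.png

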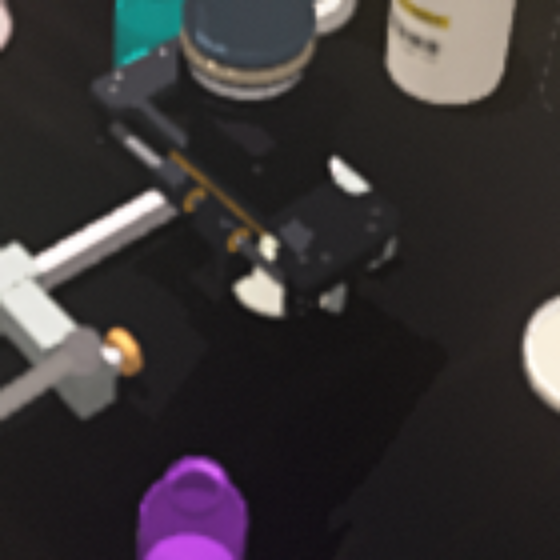

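move_arm(increments=[{"xyz": [4, 0, 0], "roll": 0, "grip": 0}, {"xyz": [10, 0, 0], "roll": 0, "grip": 0}, {"xyz": [10, 0, -20], "roll": 0, "grip": 0}, {"xyz": [10, 0, -35], "roll": 0, "grip": 0}, {"xyz": [30, 10, -20], "roll": 0, "grip": 0}])

```text
time_s: 8.85
position: [0.5361, 0.1921, 0.1183]
tcp_rot: [[-1.0, 0.02, 0.013], [0.02, 1.0, 0.001], [-0.013, 0.001, -1.0]]
force: [1.9, 1.1, 1.1]
opening: 0.001
grasp_force: 0.0
```

move_arm(increments=[{"xyz": [35, 15, 0], "roll": 0, "grip": 0}, {"xyz": [35, 15, 0], "roll": 0, "grip": 0}, {"xyz": [13, 3, 0], "roll": 0, "grip": 0}, {"xyz": [0, 0, 0], "roll": 0, "grip": 0}])

```text
time_s: 9.18
position: [0.4434, 0.2282, 0.1159]
tcp_rot: [[-1.0, 0.015, -0.001], [0.015, 1.0, -0.0], [0.001, -0.0, -1.0]]
force: [-0.2, -0.5, -1.2]
opening: 0.005
grasp_force: 0.0
```

```bash
python3 - <<'E'
from h import *
np.set_printoptions(precision=4,suppress=True)
s,p,d=cap('top'); print(s['position'])
cv2.imwrite('pics/t2c.png',cv2.resize(p[140:290,230:380,::-1],None,fx=4,fy=4))
P,u,v=cloud('top',d)
b=(abs(P[:,0]-.63)<.06)&(abs(P[:,1]-.1815)<.045)&(P[:,2]<.12)
for lo,hi in((.066,.09),(.093,.11)):
    q=P[b&(P[:,2]>lo)&(P[:,2]<hi)]
    if len(q)>5: print(lo,len(q),q.min(0)[:2],q.max(0)[:2])
E
```

```text
[0.4434 0.2282 0.1159]
0.066 238 [0.5967 0.152 ] [0.6532 0.2074]
0.093 77 [0.6099 0.1645] [0.6427 0.1956]
```

View pics/t2c.png

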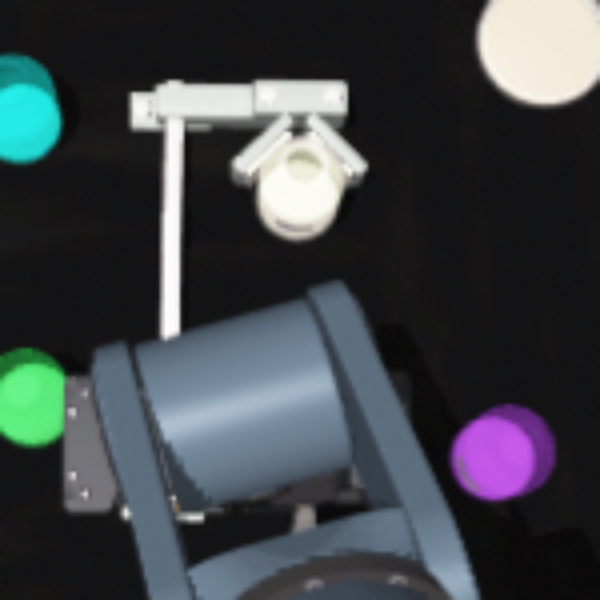

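The bottle is seated symmetrically in the V (crop px 298,185; rim centre 0.626, 0.180). The green bottle is close to the gripper's left side, so I'll shift toward -y before descending behind the jaw.

move_arm(increments=[{"xyz": [4, -13, 0], "roll": 0, "grip": 0}, {"xyz": [0, 0, 25], "roll": 0, "grip": 0}, {"xyz": [0, 0, 25], "roll": 0, "grip": 0}, {"xyz": [0, 0, 20], "roll": 0, "grip": 0}, {"xyz": [0, 0, 10], "roll": 0, "grip": 0}])

```text
time_s: 9.65
position: [0.4439, 0.2128, 0.0334]
tcp_rot: [[-1.0, 0.02, -0.0], [0.02, 1.0, -0.0], [0.0, -0.0, -1.0]]
force: [0.4, -0.6, 0.5]
opening: 0.002
grasp_force: 0.0
```

move_arm(increments=[{"xyz": [0, 0, 0], "roll": 0, "grip": 0}, {"xyz": [0, 0, 0], "roll": 0, "grip": 0}])

```text
time_s: 9.82
position: [0.4437, 0.2136, 0.0352]
tcp_rot: [[-1.0, 0.019, 0.0], [0.019, 1.0, -0.0], [-0.0, -0.0, -1.0]]
force: [-0.3, 0.4, 0.1]
opening: 0.0
grasp_force: 0.0
```

move_arm(increments=[{"xyz": [-4, 0, 0], "roll": 0, "grip": 0}, {"xyz": [-6, 0, 0], "roll": 0, "grip": 0}, {"xyz": [-8, 0, 0], "roll": 0, "grip": 0}, {"xyz": [-8, 0, 0], "roll": 0, "grip": 0}, {"xyz": [-8, 0, 0], "roll": 0, "grip": 0}])

```text
time_s: 10.23
position: [0.4731, 0.2131, 0.0363]
tcp_rot: [[-1.0, 0.017, -0.008], [0.017, 1.0, -0.002], [0.008, -0.002, -1.0]]
force: [-5.5, -2.4, 4.6]
opening: 0.003
grasp_force: 3.4
```

move_arm(increments=[{"xyz": [-8, 0, 0], "roll": 0, "grip": 0}, {"xyz": [-8, 0, 0], "roll": 0, "grip": 0}, {"xyz": [-8, 0, 0], "roll": 0, "grip": 0}, {"xyz": [-8, 0, 0], "roll": 0, "grip": 0}, {"xyz": [-8, 0, 0], "roll": 0, "grip": 0}])

```text
time_s: 10.65
position: [0.5128, 0.2118, 0.0361]
tcp_rot: [[-1.0, 0.017, -0.009], [0.017, 1.0, -0.003], [0.009, -0.003, -1.0]]
force: [-6.7, -3.8, 3.3]
opening: -0.002
grasp_force: 3.4
```

move_arm(increments=[{"xyz": [-6, 0, 0], "roll": 0, "grip": 0}, {"xyz": [-5, 0, 0], "roll": 0, "grip": 0}, {"xyz": [-3, 0, 0], "roll": 0, "grip": 0}])

```text
time_s: 10.9
position: [0.5276, 0.2114, 0.036]
tcp_rot: [[-1.0, 0.017, -0.007], [0.017, 1.0, -0.003], [0.007, -0.003, -1.0]]
force: [-7.8, -3.6, 2.9]
opening: 0.005
grasp_force: 3.1
```

move_arm(increments=[{"xyz": [-3, 0, 0], "roll": 0, "grip": 0}, {"xyz": [-3, 0, 0], "roll": 0, "grip": 0}, {"xyz": [-3, 0, 0], "roll": 0, "grip": 0}])

```text
time_s: 11.15
position: [0.5359, 0.2112, 0.036]
tcp_rot: [[-1.0, 0.017, -0.008], [0.017, 1.0, -0.003], [0.008, -0.003, -1.0]]
force: [-6.7, -4.6, 2.5]
opening: 0.007
grasp_force: 3.2
```

move_arm(increments=[{"xyz": [-2, 0, 0], "roll": 0, "grip": 0}, {"xyz": [-2, 0, 0], "roll": 0, "grip": 0}])

```text
time_s: 11.32
position: [0.5399, 0.2111, 0.0359]
tcp_rot: [[-1.0, 0.017, -0.008], [0.017, 1.0, -0.003], [0.008, -0.003, -1.0]]
force: [-5.7, -4.4, 2.5]
opening: 0.005
grasp_force: 3.1
```

move_arm(increments=[{"xyz": [-2, 0, 0], "roll": 0, "grip": 0}, {"xyz": [0, 0, 0], "roll": 0, "grip": 0}])

```text
time_s: 11.48
position: [0.5415, 0.2111, 0.0359]
tcp_rot: [[-1.0, 0.017, -0.009], [0.017, 1.0, -0.003], [0.009, -0.003, -1.0]]
force: [-6.7, -4.3, 3.1]
opening: 0.005
grasp_force: 3.4
```

move_arm(increments=[{"xyz": [-1.5, 0, 0], "roll": 0, "grip": 0}, {"xyz": [0, 0, 0], "roll": 0, "grip": 0}])

```text
time_s: 11.65
position: [0.5417, 0.2111, 0.0359]
tcp_rot: [[-1.0, 0.017, -0.012], [0.017, 1.0, -0.003], [0.012, -0.003, -1.0]]
force: [-9.3, -2.6, 4.8]
opening: 0.01
grasp_force: 4.4
```

move_arm(increments=[{"xyz": [-1.5, 0, 0], "roll": 0, "grip": 0}, {"xyz": [0, 0, 0], "roll": 0, "grip": 0}])

```text
time_s: 11.82
position: [0.5418, 0.2111, 0.0358]
tcp_rot: [[-1.0, 0.017, -0.015], [0.017, 1.0, -0.003], [0.015, -0.003, -1.0]]
force: [-10.6, -3.1, 6.9]
opening: 0.006
grasp_force: 5.3
```

move_arm(increments=[{"xyz": [-1.5, 0, 0], "roll": 0, "grip": 0}, {"xyz": [0, 0, 0], "roll": 0, "grip": 0}])

```text
time_s: 11.98
position: [0.5419, 0.211, 0.0358]
tcp_rot: [[-1.0, 0.017, -0.017], [0.017, 1.0, -0.003], [0.017, -0.004, -1.0]]
force: [-12.7, -2.0, 9.6]
opening: 0.004
grasp_force: 6.3
```

The pad now bears on the bottle: the jaw stopped and the force climbed. Next I'll back off and rise to the lever's height on its +y side.

move_arm(increments=[{"xyz": [6, 0, 0], "roll": 0, "grip": 0}, {"xyz": [12, 0, 0], "roll": 0, "grip": 0}, {"xyz": [12, 0, -8], "roll": 0, "grip": 0}, {"xyz": [6, 0, -8], "roll": 0, "grip": 0}, {"xyz": [0, 0, 0], "roll": 0, "grip": 0}])

```text
time_s: 12.4
position: [0.5145, 0.2135, 0.0537]
tcp_rot: [[-1.0, 0.017, 0.003], [0.017, 1.0, 0.001], [-0.003, 0.001, -1.0]]
force: [0.3, 0.1, 0.4]
opening: 0.005
grasp_force: 0.0
```

```bash
python3 - <<'E'
from h import *
s,p,d=cap('scene'); print(s['position'],s['force'])
cv2.imwrite('pics/s3c.png',cv2.resize(p[160:300,200:340,::-1],None,fx=4,fy=4))
E
```

```text
[0.51449699 0.2134562  0.05367829] [0.26852932 0.10488936 0.35856796]
```

View pics/s3c.png

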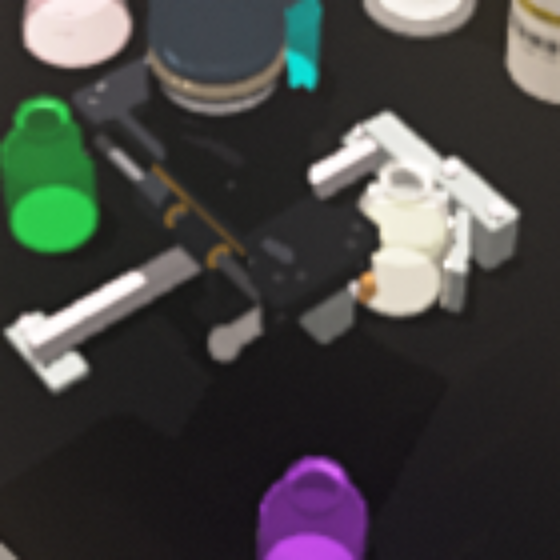

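The pad (crop px 368,287) is on the upright, seated bottle, and the lever is still open. Starting the swing.

move_arm(increments=[{"xyz": [4, -5, 3], "roll": 0, "grip": 0}, {"xyz": [0, -5, 0], "roll": 0, "grip": 0}, {"xyz": [2, -6, 0], "roll": 0, "grip": 0}, {"xyz": [2, -6, 0], "roll": 0, "grip": 0}, {"xyz": [0, -7, 0], "roll": 0, "grip": 0}])

```text
time_s: 12.87
position: [0.506, 0.184, 0.0484]
tcp_rot: [[-1.0, 0.018, 0.001], [0.018, 1.0, 0.001], [-0.001, 0.001, -1.0]]
force: [0.5, 3.4, -0.8]
opening: 0.004
grasp_force: 1.3
```

move_arm(increments=[{"xyz": [0, -7, 0], "roll": 0, "grip": 0}, {"xyz": [-1, -7, 0], "roll": 0, "grip": 0}, {"xyz": [-2, -7, 0], "roll": 0, "grip": 0}, {"xyz": [-4, -7, 0], "roll": 0, "grip": 0}, {"xyz": [-4, -7, 0], "roll": 0, "grip": 0}])

```text
time_s: 13.28
position: [0.5153, 0.1482, 0.0484]
tcp_rot: [[-1.0, 0.018, -0.002], [0.018, 1.0, -0.0], [0.002, -0.0, -1.0]]
force: [-1.3, 3.2, -0.4]
opening: 0.003
grasp_force: 1.2
```

move_arm(increments=[{"xyz": [-6, -6, 0], "roll": 0, "grip": 0}, {"xyz": [-6, -5, 0], "roll": 0, "grip": 0}, {"xyz": [-7, -4, 0], "roll": 0, "grip": 0}, {"xyz": [-5, -2, 0], "roll": 0, "grip": 0}])

```text
time_s: 13.62
position: [0.5355, 0.1317, 0.0479]
tcp_rot: [[-1.0, 0.02, -0.011], [0.02, 1.0, 0.002], [0.011, 0.001, -1.0]]
force: [-13.6, 8.6, 6.4]
opening: 0.003
grasp_force: 7.0
```

move_arm(increments=[{"xyz": [-3, -1, 0], "roll": 0, "grip": 0}, {"xyz": [-2, 0, 0], "roll": 0, "grip": 0}])

```text
time_s: 13.78
position: [0.5355, 0.1314, 0.0475]
tcp_rot: [[-1.0, 0.019, -0.021], [0.019, 1.0, 0.001], [0.021, 0.001, -1.0]]
force: [-15.5, 6.6, 10.7]
opening: 0.008
grasp_force: 8.4
```

move_arm(increments=[{"xyz": [-2, 0, 0], "roll": 0, "grip": 0}, {"xyz": [0, 0, 0], "roll": 0, "grip": 0}])

```text
time_s: 13.95
position: [0.5357, 0.1314, 0.0475]
tcp_rot: [[-1.0, 0.018, -0.024], [0.018, 1.0, 0.001], [0.024, 0.0, -1.0]]
force: [-16.6, 5.2, 10.5]
opening: 0.004
grasp_force: 8.6
```

move_arm(increments=[{"xyz": [8, 0, 0], "roll": 0, "grip": 0}, {"xyz": [20, 0, -10], "roll": 0, "grip": 0}, {"xyz": [20, 0, -35], "roll": 0, "grip": 0}, {"xyz": [20, 0, -40], "roll": 0, "grip": 0}, {"xyz": [20, 0, -35], "roll": 0, "grip": 0}])

```text
time_s: 14.37
position: [0.4605, 0.1312, 0.1669]
tcp_rot: [[-1.0, 0.018, 0.001], [0.018, 1.0, -0.001], [-0.001, -0.001, -1.0]]
force: [0.5, 0.6, 0.3]
opening: 0.005
grasp_force: 0.0
```

move_arm(increments=[{"xyz": [0, -40, 0], "roll": 0, "grip": 0}, {"xyz": [0, -40, 0], "roll": 0, "grip": 0}, {"xyz": [0, -40, 0], "roll": 0, "grip": 0}, {"xyz": [0, -40, 0], "roll": 0, "grip": 0}, {"xyz": [0, 0, 0], "roll": 0, "grip": 0}])

```text
time_s: 14.78
position: [0.4601, -0.0357, 0.1668]
tcp_rot: [[-1.0, 0.024, 0.006], [0.024, 1.0, -0.005], [-0.006, -0.005, -1.0]]
force: [0.5, -0.3, -0.1]
opening: 0.0
grasp_force: 0.0
```

```bash
python3 - <<'E'
from h import *
np.set_printoptions(precision=4,suppress=True)
s,p,d=cap('top'); print(s['position'],s['force'])
cv2.imwrite('pics/t4c.png',cv2.resize(p[140:290,230:380,::-1],None,fx=4,fy=4))
P,u,v=cloud('top',d)
b=(abs(P[:,0]-.63)<.06)&(abs(P[:,1]-.1815)<.045)&(P[:,2]<.12)
q=P[b&(P[:,2]>.093)]; print(q.min(0),q.max(0))
l=P[(abs(P[:,0]-.56)<.03)&(P[:,1]>.09)&(P[:,1]<.165)&(P[:,2]>.05)&(P[:,2]<.07)]
k=np.polyfit(l[:,1],l[:,0],1); print(len(l),'lever slope dx/dy',k, l.min(0),l.max(0))
E
```

```text
[ 0.4601 -0.0357  0.1668] [ 0.5063 -0.2815 -0.0797]
[0.6104 0.1646 0.0932] [0.6417 0.1955 0.1048]
141 lever slope dx/dy [0.1122 0.5364] [0.5405 0.097  0.0518] [0.5611 0.1649 0.0678]
```

View pics/t4c.png

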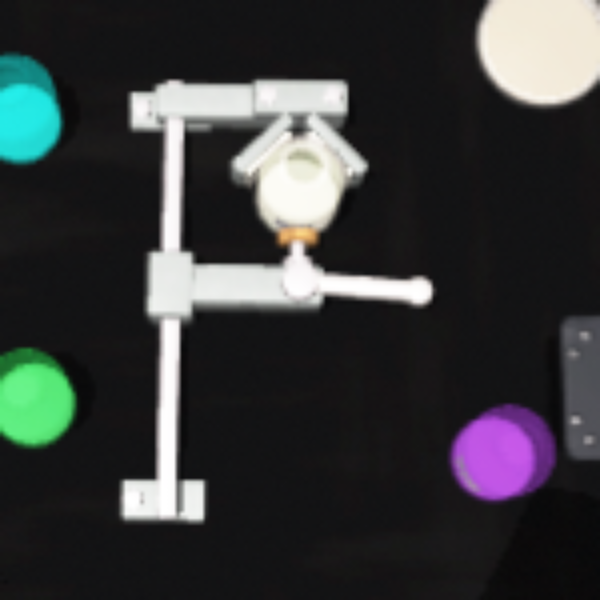

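The lever is locked at about 1.48 rad, the pad is on the bottle, and the bottle's rim centre hasn't moved (0.626, 0.180). The gripper is clear of everything, so I'm handing in.

```bash
python3 -c "
from rig import bot
print(bot.hand_in())"
```

```text
the job is handed in; nothing more can be done
None
```

I handed the job in with the bottle upright and clamped in the V, centred to within about 2 mm, and the lever locked at about 1.48 rad. The bystanders were not touched. I did not measure the pad's force on the bottle directly, and the hand-in gave no verdict.

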